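Clear the sample feeder and set it for the next run

ROBOT

A 6-joint arm with a two-finger parallel gripper is mounted at the origin on the work surface. World frame = base frame: x ahead of the robot, y to its left, z up, the work surface at z = 0. Lengths are in m, angles in rad, forces in N, time in s.
With the tool pointing down it reaches from about 0.325 to 0.875 m from the base axis. Payload 4.4 kg.
Tool frame: the origin (TCP) lies where the fingers leave the gripper's body, on its centre line; the fingertips stand 73 mm ahead of it and the grasp point (between the pads) lies 54 mm ahead of it; z points along the fingers, y is the line along which they close (so a half turn about z gives the same grasp; the last joint's range is limited). The gripper opens to 85 mm and grips with 20 to 120 N. Pads are 22 mm wide; open, the fingers measure 114 mm over their backs; the gripper's body (76 mm by 85 mm) begins 54 mm behind the grasp point. The pads swing forward as they close: fully open they stand 13 mm farther back than shut.
Start: joints at [1.008, 0.207, 1.542, -0, 1.393, -0.15], TCP at [0.23, 0.527, 0.304] pointing down, gripper open.
Joint ranges: [-2.73, 2.73], [-0.86, 2.22], [0.23, 2.46], [-1.11, 4.25], [0.08, 2.63], [-2.82, 2.82]. Speed limits (rad/s): [2.79, 2.79, 3.14, 3.14, 3.14, 3.14].

INTERFACE

Orientations are given as a unit quaternion [w, x, y, z].
In Python, from bench import ctrl gives the robot as it stands.
- The arm moves only by the tool play_rows, never from a script. Its argument "rows" is text: rows parted by semicolons, each of 7 numbers parted by spaces: the finger opening in mm, from 0 to 85.4, then the shift along the tool's x, y, z in mm, then the turn, a rotation vector about the tool's x, y, z in degrees. A call has exactly 8 rows; each row is the pose to reach, as a shift and turn from the pose commanded when the call began, along the tool's axes at that moment; what a row does not reach only later rows make up. A row lasts 1/12 s, in which the tool goes at most 41.7 mm and 7.16 degrees, less where a joint would pass 70% of its speed; a pose out of reach is approached as far as the arm can. A call with a gripper value outside its range is refused whole. The fingers move at their own pace and stop on an object; "newtons" is the grip in N (left out, the last holds). Time passes only in rows, so rows that repeat a pose let the fingers close, or fill a call up. It gives the time, the measured TCP pose, the force, the opening and the grip force at its end, in the units of the state.
- ctrl.sense(): the state, without advancing time (a new reading comes with each control period).
- ctrl.read_camera(name): name is "scene" or "top"; returns the picture (480x640x3 uint8, blue, green, red); there is no depth.
- ctrl.camera_params(name): a dict with "fx", "fy", "cx", "cy" (pixels), "position" and "orientation" of the camera in the world. Camera axes: x right, y down, z forward; pixel columns grow to the right and rows downward; lengths in m; the calibration is good to about 2 mm. A picture is of the moment at which its call begins. camera_params takes no time and is no camera call.
- ctrl.hand_in(): hands the job in; it is judged then, once.
The state is a dict: "time_s": time; "q": joint angles; "qd": joint speeds; "joint_torque": joint torques, N m; "tcp_pos": TCP position; "eef_rot": TCP orientation; "force": force on the tool from outside, world axes, zero at the start; "wrist_torque": the same for the moment, N m; "width": finger opening in m; "gripper_force": force on a finger pad.
Only numpy, scipy, OpenCV 4.12 (cv2) and the standard library are available. Lean on these libraries where they do the work, as an engineer would, in place of code of your own. Each camera call takes 0.05 s, during which the arm holds its last target. There are 200 camera calls.

TASK

Take the scraper block from its rack and wipe all five stone chips off the feeder's steel plate, over its open edge and into the catch pan, pushing them with the scraper and not with the fingers. Then stand the scraper back in its rack, and after that turn the feeder's knob so that its pointer lines up with the long index mark. The pan stays under the edge and everything else on the bench stays where it is.

Things in the scene. Friction and masses are not known exactly. Their poses are not given: they have to be found in the camera images.
- feeder: Bench-top sample feeder, fixed: white housing on rubber feet; side by side along its y axis a flat steel plate and a grey console with one knob. Origin on the bench under the plate's middle, z up. y runs from the plate's open edge (-y) to the console (+y). The console lies at y = 111 to 218 mm, x within 95 mm, its top 70 mm above the bench.
- plate (a point): Point on the plate's surface, 70 mm above the feeder's origin; axes as the feeder's. The plate is clear from x = -100 to +100 mm and from y = +100 mm to its open edge at y = -130 mm, which overhangs the pan by about 22 mm. Rims 7 mm thick, 15 mm high stand along both x sides and the +y end; none at the -y edge.
- pan_home (a point): Point on the bench below the plate's open edge where the middle of the pan belongs: 178 mm from the feeder's origin along its -y.
- knob_axis (a point): Point on the console's top on the knob's axis, 168 mm from the feeder's origin along its +y. The black knob: a skirt disc 44 mm wide, 8 mm high, and on it a bar grip 40 mm long, 12 mm thick, top 36 mm above the console. Its pointing end has a nose (to 31 mm from the axis, up to 20 mm above the console) and a white line.
- knob (a joint): Knob angle, rad, growing clockwise seen from above; range 0 to 4.4; light friction (0.04 N m), stays where left. At 0 the pointing end looks along the feeder's -x, at pi/2 along its +y. Short thin white ticks stand every 0.4 rad; the one long broad index mark (17 x 5 mm, 34 to 51 mm from the axis) is at 2.0 rad.
- pan: Loose rectangular stainless catch pan, 190 (x) x 140 (y) x 45 mm high, 3 mm walls and floor, about 0.6 kg, on the bench under the plate's open edge, its long side along that edge. Origin: centre of its underside; z up.
- rack: Grey open plastic rack for the scraper, fixed to the bench: a shallow tray 154 (x) x 58 (y) x 20 mm high outside, walls and floor 5 mm. Origin: centre of its underside. May be on either side of the feeder.
- scraper: Scraper block, about 0.2 kg, standing upright in the rack: white plastic block 120 (x) x 32 (y) x 28 mm high, and centred on it an upright wooden grip 66 (x) x 20 (y) mm reaching from 28 to 82 mm above the block's underside. Origin: centre of the block's underside; z up; same both ways round.
- chip1: Loose flat angular grey stone chip, 28 x 22 x 11 mm, 14 g, lying on the feeder's plate. Origin: centre of its underside.
- chip2: Loose flat angular grey stone chip, 26 x 24 x 10 mm, 14 g, lying on the feeder's plate. Origin: centre of its underside.
- chip3: Loose flat angular grey stone chip, 30 x 20 x 12 mm, 14 g, lying on the feeder's plate. Origin: centre of its underside.
- chip4: Loose flat angular grey stone chip, 25 x 21 x 11 mm, 14 g, lying on the feeder's plate. Origin: centre of its underside.
- chip5: Loose flat angular grey stone chip, 29 x 23 x 10 mm, 14 g, lying on the feeder's plate. Origin: centre of its underside.
- beaker: Bystander: glass beaker, 72 mm wide, 90 mm high, standing on the other side of the feeder from the rack. Origin: centre of its underside.
- spatula: Bystander: spatula 200 mm long lying behind the feeder, on its left. Origin: middle of its underside.
- bottle: Bystander: white plastic bottle, 66 mm wide, 150 mm high, behind the feeder. Origin: centre of its underside.
- weight: Bystander: brass weight, 42 mm wide, 60 mm high, front left. Origin: centre of its underside.
- dish: Bystander: white dish, 90 mm wide, 22 mm high, front right. Origin: centre of its underside.
- brush: Bystander: brush 190 mm long lying behind the feeder, on its right. Origin: middle of its underside.

How it is judged:
By the outcome, as a careful person would: the job done as asked, in the order asked, and still so for the second after the job is handed in, with the robot touching nothing.
It also fails if it takes over 72 s, if anything falls off the work surface, if the arm or the gripper's body presses on something with over 40 N, if the wrist force passes 120 N, or if a joint passes its speed limit or range.

## Working session

There is one attempt and no reset: what is moved stays moved. The work goes in short steps, Python scripts to look and compute and a tool call to move; the robot and the scene stay as the last step left them, time stands still between calls to the robot, and variables do not carry over. Pictures are saved under pics/ and viewed, at most 10 in all, crops included, and the job is handed in when it is done.

Besides the shell and the picture viewer there is one more tool, called after ">>>" as name(argument=value, ...) on one line, values as JSON. play_rows: Moves the arm, as the interface text tells. Its arguments: {"type":"object","properties":{"rows":{"type":"string"},"newtons":{"type":"number"}},"required":["rows"]}

```bash
mkdir -p pics; ls
python3 - <<'E'
from bench import ctrl
import cv2
for n in("top","scene"):
    cv2.imwrite(f"pics/{n}0.png",ctrl.read_camera(n)); print(n,ctrl.camera_params(n))
print(ctrl.sense())
E
```

```text
pics
top {'fx': 492.22908376831947, 'fy': 492.22908376831947, 'cx': 323.2486391681928, 'cy': 233.93417016045777, 'position': array([0.46593281, 0.01689571, 0.9962647 ]), 'orientation': array([ 0.03093265, -0.70371622,  0.70921975, -0.02887909])}
scene {'fx': 617.9180498540561, 'fy': 617.9180498540561, 'cx': 330.762529180484, 'cy': 236.98899321227978, 'position': array([1.44823746, 0.01273071, 1.25253928]), 'orientation': array([-0.22592699,  0.66954571,  0.67005708, -0.22735227])}
{'time_s': 0.1, 'q': array([ 1.00849539e+00,  2.07385689e-01,  1.54283349e+00, -9.13651401e-06,
        1.39353855e+00, -1.50496735e-01]), 'qd': array([ 0.00150182, -0.00056554, -0.00310485,  0.00016794, -0.00101538,
       -0.00145118]), 'joint_torque': array([-7.79263792e-04, -3.84097266e+01, -2.92548019e+01, -1.62646015e-04,
        4.89403610e-03,  1.30634908e-05]), 'tcp_pos': array([0.22986505, 0.52645403, 0.30280221]), 'eef_rot': array([-3.73485684e-04,  2.04449376e-01,  9.78876540e-01, -1.01607835e-03]), 'force': array([ 0.41143705,  0.66988972, -0.55176982]), 'wrist_torque': array([ 0.01934603,  0.00660227, -0.0452093 ]), 'gripper_force': 0.0, 'width': 0.08520596574375594}
```

View pics/top0.png

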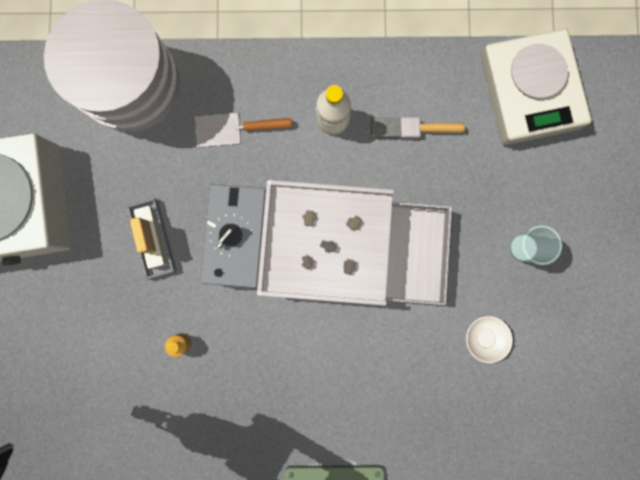

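View pics/scene0.png

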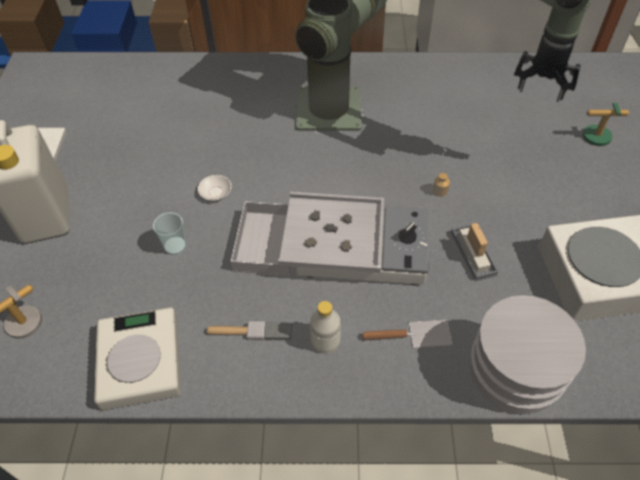

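Top view: feeder with the console on the left (knob ~(230,236)), the open edge at right ~(390,245), the pan at (420,253), the rack and scraper at (152,240), and five chips around (330,243). Next are close-ups and measurements.

```bash
cat > h.py <<'E'
import numpy as np, cv2
from bench import ctrl
from scipy.spatial.transform import Rotation as R
def ray(n,uv):
    p=ctrl.camera_params(n); w,x,y,z=p["orientation"]
    d=np.array([(uv[0]-p["cx"])/p["fx"],(uv[1]-p["cy"])/p["fy"],1.])
    return np.array(p["position"]),R.from_quat([x,y,z,w]).apply(d)
def pl(n,uv,z):
    o,d=ray(n,uv); return o+d*(z-o[2])/d[2]
def px(n,P):
    p=ctrl.camera_params(n); w,x,y,z=p["orientation"]
    c=R.from_quat([x,y,z,w]).inv().apply(np.array(P)-p["position"])
    return np.array([p["fx"]*c[0]/c[2]+p["cx"],p["fy"]*c[1]/c[2]+p["cy"]])
E
python3 - <<'E'
from h import *
t=cv2.imread("pics/top0.png"); s=cv2.imread("pics/scene0.png")
a=cv2.resize(t[170:320,120:460],(800,353),interpolation=cv2.INTER_CUBIC)
b=cv2.resize(s[185:285,230:510],(800,286)[:2],interpolation=cv2.INTER_CUBIC)[:240]
cv2.imwrite("pics/crop0.png",np.vstack([a,b]))
def blobs(m,box,lo=15):
    M=np.zeros_like(m); x0,y0,x1,y1=box; M[y0:y1,x0:x1]=m[y0:y1,x0:x1]
    return [c for c in cv2.findContours(M,cv2.RETR_EXTERNAL,cv2.CHAIN_APPROX_NONE)[0] if cv2.contourArea(c)>lo]
g=cv2.cvtColor(t,cv2.COLOR_BGR2GRAY); hsv=cv2.cvtColor(t,cv2.COLOR_BGR2HSV)
print("chips")
for c in blobs((g<140).astype(np.uint8),(275,195,383,290)):
    m=cv2.moments(c);uv=(m["m10"]/m["m00"],m["m01"]/m["m00"]);print(np.round(uv,1),np.round(pl("top",uv,.076),4),m["m00"])
print("grip")
o=((hsv[...,1]>110)&(hsv[...,0]<30)).astype(np.uint8)
for c in blobs(o,(120,190,180,290)): print(cv2.minAreaRect(c))
print("white block")
for c in blobs((g>150).astype(np.uint8),(120,190,180,290)):print(cv2.minAreaRect(c))
print("rack dark")
for c in blobs((g<75).astype(np.uint8),(120,190,185,290)):print(cv2.minAreaRect(c),cv2.contourArea(c))
print("plate white")
for c in blobs((g>150).astype(np.uint8),(250,170,470,320),300):
    print(cv2.contourArea(c),cv2.approxPolyDP(cv2.convexHull(c),4,True)[:,0].tolist())
E
```

```text
chips
[349.9 266.5] [ 0.4827 -0.0299  0.076 ] 127.5
[308.3 262.3] [0.4911 0.0475 0.076 ] 105.5
[329.5 246.2] [0.5208 0.0077 0.076 ] 118.5
[354.8 223.1] [ 0.5639 -0.0401  0.076 ] 127.5
[310.  218.4] [0.5735 0.0439 0.076 ] 125.0
grip
((141.8214874267578, 234.4228515625), (36.52286911010742, 16.180524826049805), 76.50426483154297)
white block
((153.5882568359375, 258.85296630859375), (15.522278785705566, 16.734956741333008), 75.96376037597656)
((134.79998779296875, 257.6000061035156), (17.708755493164062, 7.589466571807861), 18.434947967529297)
((137.5882568359375, 228.14707946777344), (24.496097564697266, 48.02205276489258), 14.03624439239502)
((174.26470947265625, 209.4412078857422), (8.00367546081543, 12.854387283325195), 14.03624439239502)
rack dark
((147.73529052734375, 234.4412078857422), (28.861740112304688, 5.5783185958862305), 75.96376037597656) 106.0
((165.4185791015625, 235.521240234375), (71.56161499023438, 3.8283989429473877), 75.3791275024414) 156.5
plate white
3363.0 [[451, 206], [445, 303], [394, 300], [400, 202]]
733.0 [[257, 189], [262, 195], [250, 285], [250, 189]]
16618.5 [[393, 170], [385, 304], [314, 319], [260, 319], [250, 314], [263, 183], [271, 171]]
```

View pics/crop0.png

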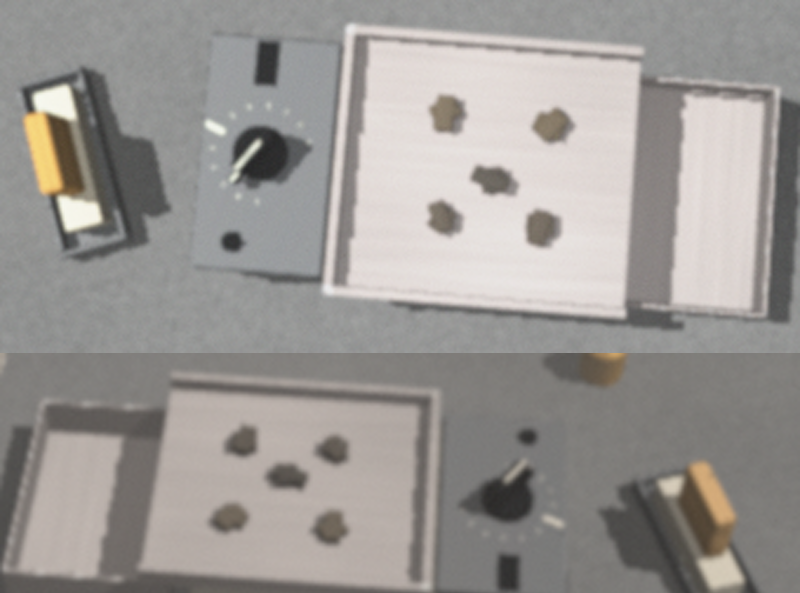

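Run:
```python
from h import *
k=340/800
C=lambda u,v:(120+(u+.5)*k-.5,170+(v+.5)*k-.5)
f=lambda a:np.round(np.array(a)*1000,1)
q=[pl("top",C(*c),.085)[:2] for c in [(347,25),(642,47),(625,318),(323,293)]]
M=np.array([[107,107],[107,-130],[-107,-130],[-107,107]])/1000
q=np.array(q); print("sides",f([np.linalg.norm(q[i]-q[(i+1)%4]) for i in range(4)]))
mc,qc=M.mean(0),q.mean(0)
H=(M-mc).T@(q-qc); a=np.arctan2(H[0,1]-H[1,0],H[0,0]+H[1,1]); Rm=np.array([[np.cos(a),-np.sin(a)],[np.sin(a),np.cos(a)]])
o=qc-Rm@mc; print("feeder o",f(o),"yaw",np.degrees(a)); print("res",f((M@Rm.T+o)-q))
F=lambda x,y:Rm@np.array([x,y])/1000+o
t=cv2.imread("pics/top0.png");g=cv2.cvtColor(t,cv2.COLOR_BGR2GRAY)
print("knob pred",f(F(0,168)),"px skirt",px("top",[*F(0,168),.078]),"seen pix",C(260,153))
print("knob seen skirt",f(pl("top",C(260,153),.078)))
print("edge mid",f(F(0,-130)), "edge pix pred",px("top",[*F(0,-130),.07]))
for c in [(350,266.5),(308.3,262.3),(329.5,246.2),(354.8,223.1),(310,218.4)]:
    print("chip feeder",f(Rm.T@(pl("top",c,.076)[:2]-o)))
print("index pred ang", [C(*p) for p in[(205,122),(226,133)]], px("top",[*F(34*-np.cos(2),168+34*np.sin(2)),.07]),px("top",[*F(51*-np.cos(2),168+51*np.sin(2)),.07]))
# pointer line on grip top z=.106
P=[pl("top",C(*p),z)[:2] for p,z in [((260,143),.106),((233,180),.09)]]
d=[Rm.T@(p-o)*1000-[0,168] for p in P]; print("pointer",d, [np.arctan2(v[1],-v[0]) for v in d])
# pan
pc=[pl("top",c,.045)[:2] for c in [(451,206),(445,303)]]; print("pan far corners feeder",[f(Rm.T@(p-o)) for p in pc])
# rack
rc=np.array([pl("top",C(*c),.02)[:2] for c in [(22,88),(85,68),(128,238),(65,255)]]);print("rack",f(rc.mean(0)),"sides",f([np.linalg.norm(rc[i]-rc[(i+1)%4]) for i in range(4)]))
for e in (rc[1]-rc[2],rc[0]-rc[3]): print("yaw",np.degrees(np.arctan2(e[1],e[0])))
# grip top face, two views
for nm,pic,box in (("top","top0",(120,190,180,290)),("scene","scene0",(455,210,505,280))):
    im=cv2.imread(f"pics/{pic}.png");h=cv2.cvtColor(im,cv2.COLOR_BGR2HSV);x0,y0,x1,y1=box
    s=h[y0:y1,x0:x1]; o_=(s[...,1]>100)&(s[...,0]<30); V=s[...,2]
    thr,_=cv2.threshold(V[o_].reshape(-1,1),0,255,cv2.THRESH_OTSU)
    m=(o_&(V>thr)).astype(np.uint8); c=max(cv2.findContours(m,0,1)[0],key=cv2.contourArea)
    r=cv2.minAreaRect(c); uv=np.array(r[0])+[x0,y0]; bx=cv2.boxPoints(r)+[x0,y0]
    print(nm,thr,"grip top",f(pl(nm,uv,.087)),"sizes",[f(np.linalg.norm(pl(nm,bx[i],.087)-pl(nm,bx[i+1],.087))) for i in(0,1)])
```

```text
sides [235.6 214.3 236.6 212.9]
feeder o [529.7  26.7] yaw -4.889074177412182
res [[ 0.5  0.5]
 [-0.1 -0.9]
 [ 0.3 -0.1]
 [-0.7  0.4]]
knob pred [544.  194.1] px skirt [229.9343858  234.57107428] seen pix (230.21249999999998, 234.7375)
knob seen skirt [543.7 193.5  78. ]
edge mid [ 518.6 -102.9] edge pix pred [388.19935799 247.11721755]
chip feeder [-42.  -60.6]
chip feeder [-40.3  17.5]
chip feeder [ -7.2 -19.6]
chip feeder [ 39.8 -63.7]
chip feeder [42.2 21. ]
index pred ang [(206.83749999999998, 221.5625), (215.7625, 226.2375)] [215.18841041 226.23535321] [207.42732621 221.90174622]
pointer [array([ 5.54268877, -5.39288214]), array([-23.88089151,  16.19972539])] [np.float64(-2.3698926561824614), np.float64(0.5960510269003598)]
pan far corners feeder [array([  91.2, -249.6]), array([ -96.8, -248.6])]
rack [542.4 361.4] sides [ 55.9 150.   54.5 147.3]
yaw 15.17789035562896
yaw 15.683380083118944
top 166.0 grip top [545.  363.1  87. ] sizes [np.float64(17.5), np.float64(65.1)]
scene 169.0 grip top [548.2 362.   87. ] sizes [np.float64(13.4), np.float64(61.0)]
```

```bash
cat >> h.py <<'E'
FO=np.array([529.7,26.7]);FY=np.radians(-4.9)
def F(x,y): c,s=np.cos(FY),np.sin(FY); return FO+[c*x-s*y,s*x+c*y]
def Q(xy,z,az):
    a=np.radians(az); y=[np.cos(a),np.sin(a),0]; zz=[0,0,-1.]
    return np.array([*xy,z],float),R.from_matrix(np.column_stack([np.cross(y,zz),y,zz]))
def rel(A,B):
    return np.round(np.r_[A[1].inv().apply(B[0]-A[0]),(A[1].inv()*B[1]).as_rotvec(degrees=True)],1)
def now():
    s=ctrl.sense(); w,x,y,z=s["eef_rot"]; return s["tcp_pos"]*1000,R.from_quat([x,y,z,w])
def plan(*T):
    A=now(); print("at",A[0].round(1))
    for B in T: print(rel(A,B)); A=B
E
python3 - <<'E'
from h import *
S=(545.5,362.5)
plan(Q(S,200,105.4),Q(S,113,105.4),Q(S,220,105.4))
E
```

```text
at [229.9 526.5 302.8]
[-3.549e+02 -2.370e+01  1.027e+02 -1.000e-01 -1.000e-01 -3.900e+01]
[ 0.  0. 87.  0.  0.  0.]
[   0.    0. -107.    0.    0.    0.]
```

>>> play_rows(rows="85 -25 -2 3 0 0 0;85 -63 -5 16 0 0 0;85 -103 -8 30 0 0 0;85 -143 -11 45 0 0 0;85 -182 -14 60 0 0 0;85 -222 -17 75 0 0 0;85 -262 -20 90 0 0 0;85 -300 -23 103 0 0 0")

```text
time_s: 0.77
tcp_pos: [0.4942, 0.3858, 0.2004]
eef_rot: [-0.001, 0.204, 0.979, -0.0]
force: [0.7, 1.8, -0.1]
width: 0.0848
gripper_force: 0.0
```

>>> play_rows(rows="85 -30 -0.7 0 0 0 -7;85 -45 -0.7 0 0 0 -14;85 -54.9 -0.7 0 0 0 -21;85 -54.9 -0.7 0 0 0 -28;85 -54.9 -0.7 0 0 0 -35;85 -54.9 -0.7 0 0 0 -39;85 -54.9 -0.7 0 0 0 -39;85 -54.9 -0.7 0 0 0 -39")

```text
time_s: 1.43
tcp_pos: [0.543, 0.3644, 0.2013]
eef_rot: [-0.001, -0.133, 0.991, -0.0]
force: [-0.5, 0.3, 0.2]
width: 0.085
gripper_force: 0.0
```

Run:
```python
from h import *
S=(545.5,362.5); plan(Q(S,113,105.4))
cv2.imwrite("pics/t1.png",cv2.resize(ctrl.read_camera("scene")[150:350,380:600],(660,600)))
```

```text
at [543.  364.4 201.3]
[-2.  -2.4 88.3 -0.  -0.1 -0.1]
```

View pics/t1.png

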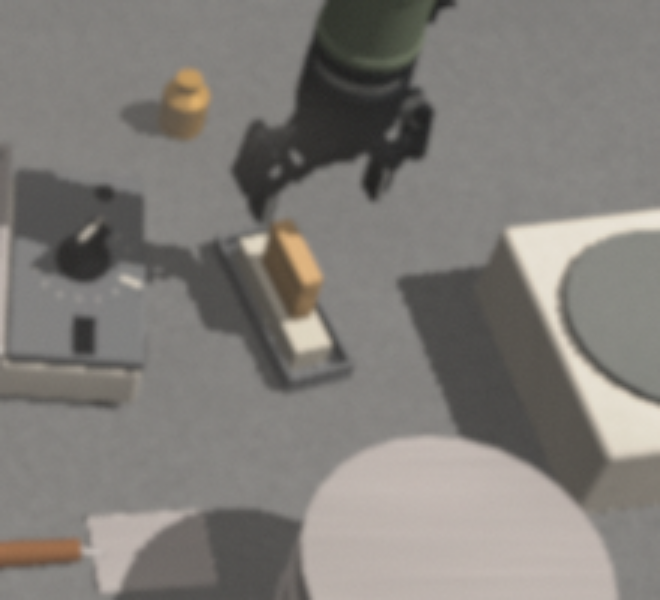

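The scene view shows the open fingers straddling above the orange grip (~(293,265) in the crop), with the rack clear. Descending and gripping.

>>> play_rows(rows="85 -2 -2.4 25 0 0 0;85 -2 -2.4 55 0 0 0;85 -2 -2.4 78 0 0 0;85 -2 -2.4 88 0 0 0;60 -2 -2.4 88 0 0 0;10 -2 -2.4 88 0 0 0;10 -2 -2.4 88 0 0 0;10 -2 -2.4 88 0 0 0", newtons=60)

```text
time_s: 2.15
tcp_pos: [0.5473, 0.3635, 0.1163]
eef_rot: [0.002, -0.134, 0.991, 0.001]
force: [0.3, 0.1, 0.2]
width: 0.0385
gripper_force: 0.0
```

>>> play_rows(rows="10 0 0 0 0 0 0;10 0 0 0 0 0 0;10 0 0 0 0 0 0;10 0 0 0 0 0 0;10 0 0 0 0 0 0;10 0 0 0 0 0 0;10 0 0 0 0 0 0;10 0 0 0 0 0 0")

```text
time_s: 2.82
tcp_pos: [0.5469, 0.3632, 0.1158]
eef_rot: [0.001, -0.134, 0.991, 0.0]
force: [-0.6, -0.6, 5.8]
width: 0.0193
gripper_force: 62.9
```

Run:
```python
from h import *
# lift, then pass 1 start: lane x=-38, y=+80; carried height 113+ (70-5)+lift
plan(Q((543,362.5),235,105.4),Q(F(-37,79),225,85.1),Q(F(-37,79),180,85.1),Q(F(-37,-131),180,85.1),Q(F(-37,-131),210,85.1),Q(F(37,79),210,85.1),Q(F(37,79),180,85.1))
```

```text
at [546.9 363.2 115.8]
[   3.6    0.4 -119.3    0.     0.2    0. ]
[ 109.3 -233.3   10.     0.     0.    20.3]
[ 0.  0. 45.  0.  0.  0.]
[   0. -210.    0.    0.    0.    0.]
[  0.   0. -30.   0.   0.   0.]
[-74. 210.   0.   0.   0.   0.]
[ 0.  0. 30.  0.  0.  0.]
```

>>> play_rows(rows="10 0 0 -10 0 0 0;10 0 0 -35 0 0 0;10 0 0 -65 0 0 0;10 0 0 -95 0 0 0;10 0 0 -115 0 0 0;10 0 0 -119 0 0 0;10 0 0 -119 0 0 0;10 0 0 -119 0 0 0")

```text
time_s: 3.48
tcp_pos: [0.5449, 0.3624, 0.2313]
eef_rot: [-0.001, -0.134, 0.991, -0.0]
force: [-1.2, -0.1, -2.6]
width: 0.0192
gripper_force: 62.0
```

Run:
```python
from h import *
plan(Q(F(-37,78),225,85.1)); s=ctrl.sense(); print(s["width"],s["force"])
```

```text
at [544.9 362.4 231.3]
[ 1.115e+02 -2.335e+02  6.800e+00 -1.000e-01 -2.000e-01  2.030e+01]
0.019214864628892752 [-1.18436837 -0.14450331 -2.59261572]
```

>>> play_rows(rows="10 10 -20 0 0 0 2;10 26 -53 1 0 0 5;10 43 -90 3 0 0 8;10 60 -127 4 0 0 12;10 78 -163 5 0 0 15;10 94 -197 6 0 0 18;10 106 -222 6.5 0 0 20;10 111.5 -233.5 6.5 0 0 20.3")

```text
time_s: 4.15
tcp_pos: [0.4976, 0.1049, 0.2232]
eef_rot: [-0.003, 0.045, 0.999, -0.001]
force: [0.3, 0.3, -2.2]
width: 0.0194
gripper_force: 61.9
```

>>> play_rows(rows="10 0 0 0 0 0 0;10 0 0 0 0 0 0;10 0 0 10 0 0 0;10 0 0 20 0 0 0;10 0 0 25 0 0 0;10 0 0 30 0 0 0;10 0 0 30 0 0 0;10 0 0 30 0 0 0")

```text
time_s: 4.82
tcp_pos: [0.5002, 0.1085, 0.1959]
eef_rot: [-0.0, 0.042, 0.999, -0.0]
force: [1.0, 0.7, -1.8]
width: 0.0195
gripper_force: 62.0
```

Run:
```python
from h import *
plan(Q(F(-37,78),182,85.1)); s=ctrl.sense(); print(s["width"],s["force"])
t=ctrl.read_camera("top")[150:330,190:470];u=ctrl.read_camera("scene")[180:290,220:450]
cv2.imwrite("pics/p1.png",np.vstack([cv2.resize(t,(500,321)),cv2.resize(u,(500,239))]))
```

```text
at [500.2 108.5 195.9]
[ 0.6 -1.  13.9 -0.  -0.1  0.1]
0.019505329291676428 [ 1.00876857  0.65394074 -1.78783738]
```

View pics/p1.png

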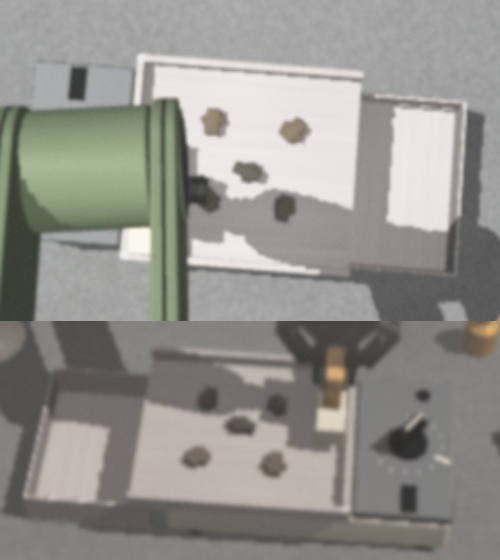

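The block hangs just inside the +y rim at the robot-side lane, ~(330,415), all five chips ahead of it. Lowering and making the first push.

>>> play_rows(rows="10 -2.5 -1 0 0 0 0;10 -2.5 -1 4 0 0 0;10 -2.5 -1 8 0 0 0;10 -2.5 -1 11 0 0 0;10 -2.5 -1 13 0 0 0;10 -2.5 -1 13.5 0 0 0;10 -2.5 -1 13.5 0 0 0;10 -2.5 -1 13.5 0 0 0")

```text
time_s: 5.58
tcp_pos: [0.5028, 0.1068, 0.1829]
eef_rot: [-0.0, 0.043, 0.999, -0.0]
force: [-0.1, 0.1, -2.1]
width: 0.0195
gripper_force: 62.0
```

>>> play_rows(rows="10 0 -5 0 0 0 0;10 0 -15 0 0 0 0;10 0 -28 0 0 0 0;10 0 -42 0 0 0 0;10 0 -56 0 0 0 0;10 0 -70 0 0 0 0;10 0 -84 0 0 0 0;10 0 -98 0 0 0 0")

```text
time_s: 6.25
tcp_pos: [0.4942, 0.0077, 0.1831]
eef_rot: [0.0, 0.043, 0.999, -0.0]
force: [-0.6, -0.4, -1.4]
width: 0.0194
gripper_force: 62.0
```

>>> play_rows(rows="10 0 -14 1 0 0 0;10 0 -28 1 0 0 0;10 0 -42 1 0 0 0;10 0 -56 1 0 0 0;10 0 -70 1 0 0 0;10 0 -82 1 0 0 0;10 0 -92 1 0 0 0;10 0 -100 1 0 0 0")

```text
time_s: 6.92
tcp_pos: [0.4857, -0.0918, 0.182]
eef_rot: [0.0, 0.043, 0.999, -0.0]
force: [-0.3, -0.4, -1.3]
width: 0.0194
gripper_force: 62.0
```

>>> play_rows(rows="10 0 -7 0 0 0 0;10 0 -12 0 0 0 0;10 0 -14 0 0 0 0;10 0 -14 0 0 0 0;10 0 -14 -10 0 0 0;10 0 -14 -25 0 0 0;10 0 -14 -30 0 0 0;10 0 -14 -30 0 0 0")

```text
time_s: 7.58
tcp_pos: [0.4862, -0.1045, 0.2142]
eef_rot: [0.002, 0.042, 0.999, -0.001]
force: [0.1, 0.5, -1.8]
width: 0.0197
gripper_force: 62.0
```

Run:
```python
from h import *
plan(Q(F(34,77),210,85.1),Q(F(34,77),181.5,85.1)); s=ctrl.sense(); print(s["width"],s["force"])
t=ctrl.read_camera("top")[150:330,190:470];u=ctrl.read_camera("scene")[180:290,220:450]
cv2.imwrite("pics/p2.png",np.vstack([cv2.resize(t,(500,321)),cv2.resize(u,(500,239))]))
```

```text
at [ 486.2 -104.5  214.2]
[-6.630e+01  2.114e+02  4.300e+00 -1.000e-01  3.000e-01  0.000e+00]
[ 0.   0.  28.5  0.   0.   0. ]
0.019700394612799123 [ 0.05873063  0.48671079 -1.75117556]
```

View pics/p2.png

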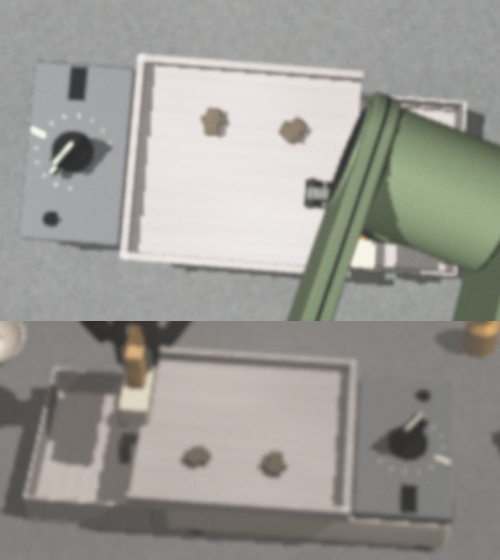

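The first lane is clear, with a chip visible in the pan at ~(128,447). Two chips remain at ~(213,122) and (292,130). Second lane next.

>>> play_rows(rows="10 -7 20 0 0 0 0;10 -17 53 0 0 0 0;10 -28 90 0 0 0 0;10 -40 127 0 0 0 0;10 -51 162 0 0 0 0;10 -60 190 1 0 0 0;10 -66 208 2 0 0 0;10 -66 211 4 0 0 0")

```text
time_s: 8.35
tcp_pos: [0.5691, 0.1036, 0.2072]
eef_rot: [0.0, 0.041, 0.999, 0.001]
force: [-0.7, 0.1, -1.6]
width: 0.0192
gripper_force: 62.1
```

>>> play_rows(rows="10 0 0 0 0 0 0;10 0 0 0 0 0 0;10 0 0 5 0 0 0;10 0 0 12 0 0 0;10 0 0 20 0 0 0;10 0 0 25 0 0 0;10 0 0 28 0 0 0;10 0 0 28 0 0 0")

```text
time_s: 9.02
tcp_pos: [0.568, 0.0996, 0.1809]
eef_rot: [-0.001, 0.043, 0.999, -0.0]
force: [-4.8, -0.8, 7.5]
width: 0.0194
gripper_force: 63.0
```

>>> play_rows(rows="10 0 -5 0 0 0 0;10 0 -15 0 0 0 0;10 0 -28 0 0 0 0;10 0 -42 0 0 0 0;10 0 -56 0 0 0 0;10 0 -70 0 0 0 0;10 0 -84 0 0 0 0;10 0 -98 0 0 0 0")

```text
time_s: 9.68
tcp_pos: [0.5605, 0.001, 0.1807]
eef_rot: [0.001, 0.043, 0.999, 0.001]
force: [0.3, 4.3, 5.8]
width: 0.0197
gripper_force: 63.0
```

>>> play_rows(rows="10 0 -14 0 0 0 0;10 0 -28 0 0 0 0;10 0 -42 0 0 0 0;10 0 -56 0 0 0 0;10 0 -70 0 0 0 0;10 0 -82 0 0 0 0;10 0 -92 0 0 0 0;10 0 -100 0 0 0 0")

```text
time_s: 10.35
tcp_pos: [0.5515, -0.0988, 0.1807]
eef_rot: [0.001, 0.044, 0.999, 0.0]
force: [-0.8, 5.0, 6.1]
width: 0.019
gripper_force: 63.2
```

>>> play_rows(rows="10 0 -7 0 0 0 0;10 0 -12 0 0 0 0;10 0 -14 0 0 0 0;10 0 -14 0 0 0 0;10 0 -14 -10 0 0 0;10 0 -14 -30 0 0 0;10 0 -14 -50 0 0 0;10 0 -14 -55 0 0 0")

```text
time_s: 11.02
tcp_pos: [0.5508, -0.1131, 0.2374]
eef_rot: [0.001, 0.043, 0.999, -0.002]
force: [1.0, -0.4, -0.6]
width: 0.019
gripper_force: 62.0
```

Run:
```python
from h import *
plan(Q((546.9,363.2),235,105.4),Q((546.9,363.2),116.5,105.4)); s=ctrl.sense(); print(s["width"],s["force"])
t=ctrl.read_camera("top")[150:330,190:470];u=ctrl.read_camera("scene")[180:290,220:450]
cv2.imwrite("pics/p3.png",np.vstack([cv2.resize(t,(500,321)),cv2.resize(u,(500,239))]))
```

```text
at [ 550.8 -113.1  237.4]
[ 4.500e+01  4.742e+02  9.000e-01 -2.000e-01  1.000e-01 -2.030e+01]
[  0.    0.  118.5   0.    0.    0. ]
0.019047336866528167 [ 0.96119691 -0.36748161 -0.64714816]
```

View pics/p3.png

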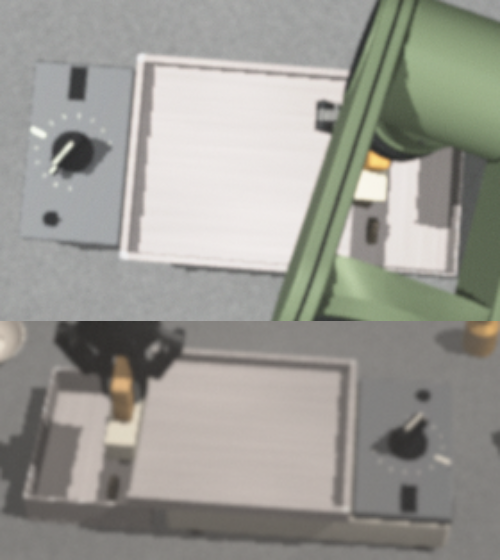

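The plate is empty and chips show in the pan at ~(113,487). I'll recheck once the arm is away. Carrying the scraper back.

>>> play_rows(rows="10 2 20 0 0 0 0;10 6 55 0 0 0 0;10 10 92 0 0 0 0;10 13 130 0 0 0 0;10 17 168 0 0 0 0;10 21 206 0 0 0 0;10 24 244 0 0 0 0;10 28 282 0 0 0 0")

```text
time_s: 11.78
tcp_pos: [0.5452, 0.1732, 0.2326]
eef_rot: [-0.002, 0.043, 0.999, -0.001]
force: [0.2, 0.3, -1.7]
width: 0.0192
gripper_force: 61.9
```

>>> play_rows(rows="10 3 38 0 0 0 -4;10 6 76 0 0 0 -8;10 9 112 0 0 0 -12;10 13 145 0 0 0 -15;10 15 172 0 0 0 -18;10 17 188 0 0 0 -20;10 17 192 0 0 0 -20.3;10 17 192 0 0 0 -20.3")

```text
time_s: 12.45
tcp_pos: [0.5454, 0.3649, 0.2332]
eef_rot: [-0.001, -0.134, 0.991, -0.001]
force: [0.0, -1.3, -2.5]
width: 0.0195
gripper_force: 62.0
```

Run:
```python
from h import *
plan(Q((546.9,363.2),140,105.4),Q((546.9,363.2),116.5,105.4)); s=ctrl.sense(); print(s["width"],s["force"])
```

```text
at [545.4 364.9 233.2]
[-1.2 -1.9 93.2 -0.1 -0.2  0.1]
[ 0.   0.  23.5  0.   0.   0. ]
0.019514135861628486 [ 0.02957185 -1.26314041 -2.54213813]
```

>>> play_rows(rows="10 -1 -1.5 15 0 0 0;10 -1 -1.5 40 0 0 0;10 -1 -1.5 65 0 0 0;10 -1 -1.5 85 0 0 0;10 -1 -1.5 97 0 0 0;10 -1 -1.5 104 0 0 0;10 -1 -1.5 108 0 0 0;10 -1 -1.5 108 0 0 0")

```text
time_s: 13.12
tcp_pos: [0.5477, 0.3631, 0.1267]
eef_rot: [-0.0, -0.133, 0.991, -0.0]
force: [-0.2, -0.2, -1.3]
width: 0.0195
gripper_force: 62.0
```

Run:
```python
from h import *
plan(Q((546.9,363.2),116,105.4)); s=ctrl.sense(); print(s["width"],s["force"])
```

```text
at [547.7 363.1 126.7]
[ 0.7  0.3 10.7 -0.  -0.  -0.1]
0.019455606557373387 [-0.15983254 -0.21657248 -1.27769687]
```

>>> play_rows(rows="10 0 0 4 0 0 0;10 0 0 8 0 0 0;10 0 0 10 0 0 0;10 0 0 11 0 0 0;10 0 0 11.5 0 0 0;10 0 0 11.5 0 0 0;10 0 0 11.5 0 0 0;10 0 0 11.5 0 0 0")

```text
time_s: 13.78
tcp_pos: [0.5474, 0.364, 0.1159]
eef_rot: [0.0, -0.134, 0.991, 0.0]
force: [-1.6, -1.0, 0.9]
width: 0.019
gripper_force: 62.3
```

>>> play_rows(rows="30 0 0 0 0 0 0;60 0 0 0 0 0 0;85 0 0 0 0 0 0;85 0 0 0 0 0 0;85 0 0 0 0 0 0;85 0 0 0 0 0 0;85 0 0 -2 0 0 0;85 0 0 -10 0 0 0")

```text
time_s: 14.45
tcp_pos: [0.5463, 0.3634, 0.1241]
eef_rot: [-0.002, -0.134, 0.991, -0.001]
force: [-0.2, -0.5, -0.9]
width: 0.0854
gripper_force: 0.0
```

>>> play_rows(rows="85 0 0 -20 0 0 0;85 0 0 -40 0 0 0;85 0 0 -60 0 0 0;85 0 0 -80 0 0 0;85 0 0 -95 0 0 0;85 0 0 -100 0 0 0;85 0 0 -100 0 0 0;85 0 0 -100 0 0 0")

```text
time_s: 15.12
tcp_pos: [0.5472, 0.3638, 0.2253]
eef_rot: [-0.0, -0.134, 0.991, -0.0]
force: [-0.5, -0.5, -0.6]
width: 0.0851
gripper_force: 0.0
```

Run:
```python
from h import *
A=np.degrees(np.pi-0.63)-4.9-90; print(A)
K=(543.9,193.9); plan(Q(K,200,A),Q(K,158,A)); s=ctrl.sense(); print(s["width"],s["force"],s["q"])
t=ctrl.read_camera("top")[170:320,120:460];u=ctrl.read_camera("scene")[180:290,220:520]
cv2.imwrite("pics/p4.png",np.vstack([cv2.resize(t,(680,300)),cv2.resize(u,(680,249))]))
```

```text
49.00365890675815
at [547.2 363.8 225.3]
[  48.3 -162.9   25.3   -0.    -0.    56.4]
[ 0.  0. 42.  0.  0.  0.]
0.08512526685620846 [-0.54938917 -0.51021412 -0.61650763] [ 4.55175430e-01  4.44069720e-01  1.39867390e+00 -1.36898212e-05
  1.29888752e+00 -1.38446038e+00]
```

View pics/p4.png

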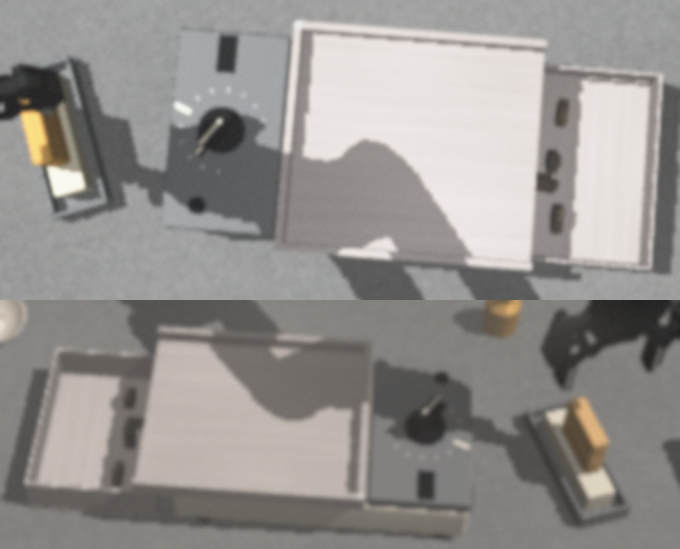

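Scraper stands in its rack ((50,140), upright), and the plate is empty. The chips lie in the pan at x≈545–562, hugging the edge. Now the knob.

>>> play_rows(rows="85 4 -12 0 0 0 7;85 11 -37 3 0 0 14;85 19 -65 7 0 0 21;85 28 -93 12 0 0 28;85 36 -121 16 0 0 35;85 42 -145 20 0 0 42;85 47 -160 24 0 0 49;85 48.3 -163 25 0 0 56")

```text
time_s: 15.88
tcp_pos: [0.5428, 0.1908, 0.1979]
eef_rot: [-0.002, 0.351, 0.936, -0.002]
force: [0.1, -0.0, -0.4]
width: 0.0848
gripper_force: 0.0
```

>>> play_rows(rows="85 0 0 0 0 0 0;85 0 0 0 0 0 0;85 0 0 0 0 0 0;85 0 0 0 0 0 0;85 0 0 0 0 0 0;85 0 0 0 0 0 0;85 0 0 0 0 0 0;85 0 0 0 0 0 0")

```text
time_s: 16.55
tcp_pos: [0.5441, 0.1942, 0.2005]
eef_rot: [0.0, 0.347, 0.938, 0.0]
force: [-0.5, 0.7, 0.2]
width: 0.0851
gripper_force: 0.0
```

Run:
```python
from h import *
K=(543.9,193.9); plan(Q(K,156,49)); print(ctrl.sense()["q"].round(2))
```

```text
at [544.1 194.2 200.5]
[-0.  -0.4 44.5  0.   0.   0.4]
[ 0.19  0.32  1.63 -0.    1.19 -0.67]
```

>>> play_rows(rows="85 0 -0.4 12 0 0 0;85 0 -0.4 28 0 0 0;85 0 -0.4 40 0 0 0;60 0 -0.4 44.5 0 0 0;30 0 -0.4 44.5 0 0 0;4 0 -0.4 44.5 0 0 0;4 0 -0.4 44.5 0 0 0;4 0 -0.4 44.5 0 0 0", newtons=25)

```text
time_s: 17.22
tcp_pos: [0.5445, 0.1938, 0.1568]
eef_rot: [0.001, 0.347, 0.938, 0.0]
force: [0.6, 0.6, -0.9]
width: 0.0248
gripper_force: 0.0
```

>>> play_rows(rows="4 0 0 0 0 0 0;4 0 0 0 0 0 0;4 0 0 0 0 0 0;4 0 0 0 0 0 0;4 0 0 0 0 0 0;4 0 0 0 0 0 0;4 0 0 0 0 0 0;4 0 0 0 0 0 0")

```text
time_s: 17.88
tcp_pos: [0.543, 0.1919, 0.157]
eef_rot: [-0.001, 0.347, 0.938, -0.002]
force: [-5.4, -6.7, 7.3]
width: 0.0112
gripper_force: 29.3
```

Run:
```python
from h import *
A=np.degrees(np.pi-2.0)-4.9-90; print(A)
K=(543.9,193.9); plan(Q(K,156,A)); s=ctrl.sense(); print(s["width"],s["force"])
```

```text
-29.491559026164644
at [543.  191.9 157. ]
[ 0.6  2.1  1.  -0.2  0.2 78.9]
0.011200230023287175 [-5.40989609 -6.72087822  7.29513021]
```

>>> play_rows(rows="4 0 -1.2 0 0 0 0;4 0 -2.2 0 0 0 0;4 0 -2.2 0 0 0 5;4 0 -2.2 0 0 0 11;4 0 -2.2 0 0 0 17;4 0 -2.2 0 0 0 24;4 0 -2.2 0 0 0 31;4 0 -2.2 0 0 0 38")

```text
time_s: 18.55
tcp_pos: [0.5426, 0.1915, 0.157]
eef_rot: [0.001, 0.635, 0.772, -0.0]
force: [-3.7, -3.0, 4.8]
width: 0.0116
gripper_force: 29.2
```

>>> play_rows(rows="4 0 0 0 0 0 6;4 0 0 0 0 0 12;4 0 0 0 0 0 18;4 0 0 0 0 0 24;4 0 0 0 0 0 30;4 0 0 0 0 0 35;4 0 0 0 0 0 39;4 0 0 0 0 0 41")

```text
time_s: 19.22
tcp_pos: [0.5424, 0.1916, 0.157]
eef_rot: [0.0, 0.865, 0.502, -0.0]
force: [-3.2, -3.0, 6.1]
width: 0.011
gripper_force: 29.2
```

>>> play_rows(rows="4 0 0 0 0 0 0;4 0 0 0 0 0 0;4 0 0 0 0 0 0;4 0 0 0 0 0 0;4 0 0 0 0 0 0;4 0 0 0 0 0 0;4 0 0 0 0 0 0;4 0 0 0 0 0 0")

```text
time_s: 19.88
tcp_pos: [0.5424, 0.1915, 0.157]
eef_rot: [0.0, 0.864, 0.503, -0.0]
force: [-3.0, -3.3, 5.7]
width: 0.0117
gripper_force: 29.2
```

Run:
```python
from h import *
K=(543,192); plan(Q(K,157,-29.5)); s=ctrl.sense(); print(s["width"],s["force"])
```

```text
at [542.4 191.5 157. ]
[ 0.7  0.3 -0.   0.   0.1 -0.1]
0.011696264259745955 [-3.0205677  -3.26253508  5.66694618]
```

>>> play_rows(rows="25 0 0 0 0 0 0;50 0 0 0 0 0 0;50 0 0 0 0 0 0;50 0 0 0 0 0 0;50 0 0 0 0 0 0;50 0 0 -10 0 0 0;50 0 0 -30 0 0 0;50 0 0 -60 0 0 0")

```text
time_s: 20.55
tcp_pos: [0.5404, 0.1916, 0.2139]
eef_rot: [-0.001, 0.864, 0.503, -0.003]
force: [1.2, -0.5, 0.5]
width: 0.05
gripper_force: 0.0
```

>>> play_rows(rows="60 10 10 -30 0 0 0;60 35 20 -40 0 0 0;60 60 30 -50 0 0 0;60 95 40 -60 0 0 0;60 130 50 -60 0 0 0;60 165 55 -60 0 0 0;60 170 60 -60 0 0 0;60 170 60 -60 0 0 0")

```text
time_s: 21.22
tcp_pos: [0.6794, 0.3115, 0.2752]
eef_rot: [0.0, 0.864, 0.504, 0.0]
force: [-0.4, -1.2, 0.5]
width: 0.0599
gripper_force: 0.0
```

Run:
```python
from h import *
print(now()[0])
t=ctrl.read_camera("top");u=ctrl.read_camera("scene")
cv2.imwrite("pics/t5.png",t)
a=cv2.resize(t[170:310,190:460],(540,280));b=cv2.resize(t[195:275,200:270],(260,297)[:2])[:280]
c=cv2.resize(u[150:300,200:520],(800,300),interpolation=cv2.INTER_CUBIC)
cv2.imwrite("pics/p5.png",np.vstack([np.hstack([a,b]),c]))
```

```text
[679.44131282 311.5226588  275.24165469]
```

View pics/p5.png

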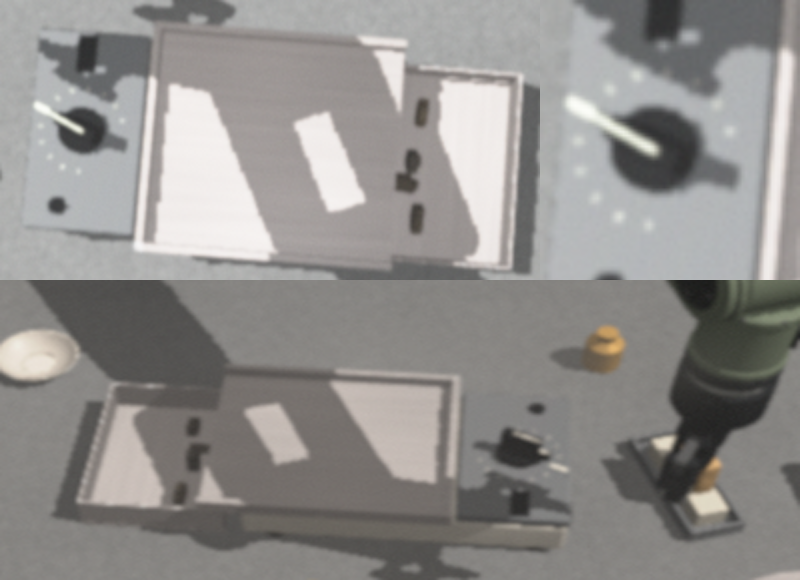

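>>> play_rows(rows="60 -3 -20 -5 0 0 0;60 -7 -58 -10 0 0 0;60 -11 -98 -15 0 0 0;60 -15 -138 -20 0 0 0;60 -19 -178 -25 0 0 0;60 -23 -218 -28 0 0 0;60 -25 -250 -28 0 0 0;60 -27 -270 -28 0 0 0")

```text
time_s: 21.98
tcp_pos: [0.4265, 0.4198, 0.3051]
eef_rot: [-0.0, 0.864, 0.504, -0.0]
force: [-0.6, 0.1, 0.1]
width: 0.06
gripper_force: 0.0
```

>>> play_rows(rows="60 0 -10 0 0 0 0;60 0 -10 0 0 0 0;60 0 -10 0 0 0 0;60 0 -10 0 0 0 0;60 0 -10 0 0 0 0;60 0 -10 0 0 0 0;60 0 -10 0 0 0 0;60 0 -10 0 0 0 0")

```text
time_s: 22.65
tcp_pos: [0.4224, 0.4246, 0.3036]
eef_rot: [0.0, 0.865, 0.503, -0.0]
force: [0.8, -0.3, 0.2]
width: 0.0599
gripper_force: 0.0
```

Run:
```python
from h import *
print(now()[0])
t=ctrl.read_camera("top");u=ctrl.read_camera("scene")
cv2.imwrite("pics/t6.png",t)
I=cv2.INTER_CUBIC
a=cv2.resize(t[195:310,380:460],(200*2,288*2),interpolation=I); a=cv2.convertScaleAbs(a,alpha=1.6)
b=cv2.resize(u[195:280,230:310],(400,288),interpolation=I); b=cv2.convertScaleAbs(b,alpha=2)
c=cv2.resize(t[195:275,120:270],(400,288),interpolation=I)
cv2.imwrite("pics/p6.png",np.hstack([a,np.vstack([b,c])]))
g=cv2.cvtColor(t,cv2.COLOR_BGR2GRAY)[210:255,200:250]
m=(g>165).astype(np.uint8)
for k in cv2.findContours(m,0,1)[0]:
    if cv2.contourArea(k)>8: print(cv2.minAreaRect(k),cv2.fitLine(k,cv2.DIST_L2,0,.01,.01).ravel())
t0=cv2.imread("pics/top0.png"); d=cv2.absdiff(t,t0).max(2)>45
n,_,st,ce=cv2.connectedComponentsWithStats(cv2.morphologyEx(d.astype(np.uint8),cv2.MORPH_OPEN,np.ones((3,3))))
for s_,c_ in zip(st[1:],ce[1:]): print(s_,c_.round())
for az in (2.0,): 
    K=np.array([542.5,191.7])
    for r,z in ((0,106),(20,106),(31,90),(34,70),(51,70)):
        v=F(-np.cos(az)*r,np.sin(az)*r)-F(0,0); print(r,px("top",np.array([*(np.array([543.9,193.9])+v),z])/1000).round(1))
```

```text
[422.38031592 424.57443964 303.62300017]
((21.0, 42.5), (3.0, 4.0), 90.0) [ 0.9467375  -0.32200623 20.818182   42.636364  ]
((14.5, 38.0), (4.0, 5.0), 90.0) [ 0.80062187 -0.5991699  14.1875     37.75      ]
((10.235296249389648, 30.441181182861328), (4.365641117095947, 5.5783185958862305), 75.96376037597656) [ 0.9324348 -0.3613383 10.4       30.933332 ]
((9.5, 22.5), (5.0, 5.0), 0.0) [ 0.97018844 -0.24235182  9.529411   22.588236  ]
((17.899999618530273, 18.700000762939453), (27.280027389526367, 8.497057914733887), 26.56505012512207) [ 0.87810487  0.47846824 17.         17.732143  ]
((17.75, 9.25), (4.242640495300293, 4.949747085571289), 45.0) [ 0.9467375  -0.32200623 17.923077    8.923077  ]
((25.5, 5.0), (4.0, 3.0), 90.0) [-4.3711388e-08  1.0000000e+00  2.5500000e+01  5.3333335e+00]
((33.5, 4.5), (5.0, 3.0), 90.0) [ 0.04814106 -0.9988406  33.833332    4.0833335 ]
[132 210   3   4  12] [133. 212.]
[302 210  16  17 214] [310. 218.]
[346 216  18  15 201] [355. 223.]
[398 220   6  13  60] [400. 226.]
[219 228   7   5  26] [222. 230.]
[228 229   3   4  12] [229. 230.]
[244 229   8   8  46] [247. 232.]
[220 235   6   7  30] [222. 238.]
[228 234   4   3  12] [230. 235.]
[247 239   6   6  31] [249. 242.]
[320 240  20  13 198] [330. 246.]
[225 246   5   4  19] [227. 248.]
[389 246  11  20 134] [394. 256.]
[302 255  15  15 177] [309. 262.]
[343 259  16  16 203] [350. 267.]
[   0  265   74   94 3595] [ 27. 308.]
[395 273   6  13  68] [398. 279.]
[  201   296   282   184 15369] [343. 390.]
[194 333   5   3  15] [196. 334.]
[174 336  10   6  39] [179. 338.]
[171 343   7   8  43] [175. 346.]
[   0  373   31  107 1941] [ 13. 431.]
[ 132  406  219   74 6696] [241. 442.]
[326 467  42  13 409] [344. 474.]
0 [227.1 233.3]
20 [217.5 228. ]
31 [214.3 226. ]
34 [215.3 226.3]
51 [207.5 222. ]
```

View pics/p6.png

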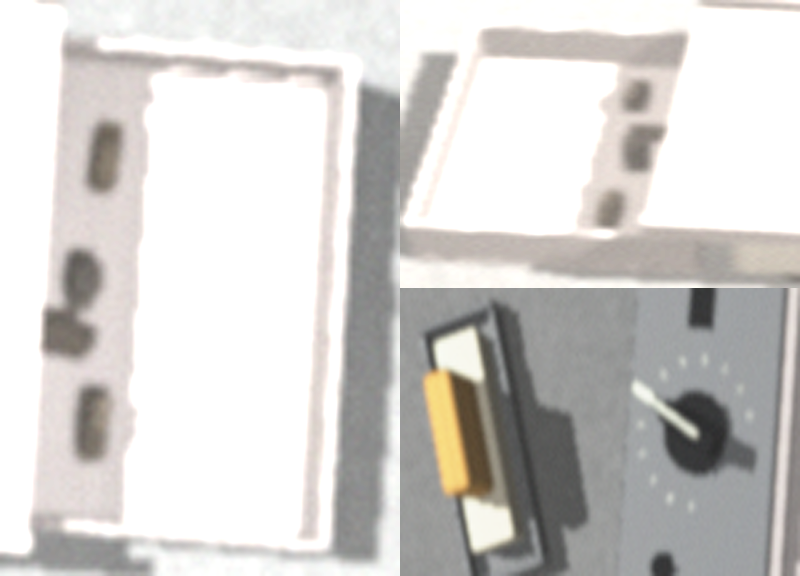

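Final check: four chips are visible in the pan; the fifth is presumably in the pan's strip hidden below the overhang, since neither plate nor bench shows any. The scraper stands in its rack, and the pointer's white line runs straight into the index mark (fitted slope 0.545, mark 0.55).

```bash
python3 -c "
from bench import ctrl
print(ctrl.hand_in())"
```

```text
the job is handed in; nothing more can be done
None
```

I handed the job in at about 23 s: the plate is clear, the scraper is back in its rack and the knob pointer is on the index mark, but I could see only four of the five chips in the pan (the fifth is probably hidden under the plate's overhang).

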